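# Open the push-and-turn tub and put the spur gear away

### The job

Put the steel spur gear away in the white tub with the child-resistant cap: press the cap down hard while turning it anticlockwise to open it, lift it off and stand it flat on the bare table, then put the gear in the tub. Leave everything else where it is, and leave the tub open.

Things in the scene. Friction and masses are not known exactly. Their poses are not given: they have to be found in the camera images.
- tub: White round tub bolted to the table on a square aluminium base (84 x 84 x 14 mm). Body 68 mm in diameter up to z = 56 mm, neck 47 mm (54 mm over its three lugs) up to the rim. Origin: on its axis at table level, z up. The rack with the packs stands close at its +y side, the can at its -y side (each 45 mm or more from the axis, rising past the foot of the cap's crown); its +x and -x sides are free.
- tub_mouth (a point): Centre of the tub's mouth at rim level, 86 mm above the table; axes as the tub's. The bore is round, 42 mm in diameter right down to the inner floor 20 mm above the table.
- cap: White child-resistant cap, 50 g: skirt 63 mm in diameter, 24 mm high; on it a ridged round crown 44 mm in diameter, 26 mm high; the skirt's top is a flat ledge 9.5 mm wide round the crown's foot. Origin: centre of its underside, 73 mm above the table while closed; z up its axis. Hollow below (ceiling 20 mm up), so it stands flat on its skirt; once unlocked it must rise 20 mm to clear the neck.
- cap_crown (a point): Centre of the flat top of the cap's crown, 50 mm above the cap's underside. Locked as it stands; never turns clockwise. Pressed down 4 mm or more (it bottoms at 7 mm; press with 16 to 20 N) it turns anticlockwise seen from above: from 45 degrees on it is free to rise and lift off, a stop comes at about 85 degrees; 60 to 70 is right.
- collar (a joint): Spring collar under the cap's skirt, in m: about 0 while the cap is closed (it pushes up with 9 N), about -0.007 with the cap pressed fully down (15 N), 0.0015 with no load.
- gear: Steel spur gear lying flat: toothed disc 32 mm in diameter and 8 mm thick, on its top a round hub 14 mm in diameter that reaches 22 mm above the table; 60 g. It is the only toothed part and the only one with a hub. Origin: centre of its underside; z up. It lies in any of three places among the small parts.
- flywheel: Bystander: plain steel disc 40 mm in diameter, 10 mm thick, no hub, lying flat. Origin: centre of underside.
- bearing: Bystander: plain steel ring 30 mm outside, 16 mm inside, 9 mm thick, lying flat. Origin: centre of underside.
- receiver: Bystander: loose black plastic receiver box 46 (its x) x 30 (its y) x 24 mm high. Origin: centre of underside.
- post: Bystander: loose chrome body post standing upright, 60 mm high, foot 26 mm in diameter and 6 mm thick, rod 8 mm in diameter with a collar of 13 mm. Origin: centre of underside.
- can: Bystander: loose upright aluminium spray can 48 mm in diameter, 120 mm high, close to the tub at its -y side. Origin: centre of underside.
- rack: Bystander: fixed bamboo rack, foot 86 (its x) x 64 (its y) mm, 70 mm high, close to the tub at its +y side. Origin: centre of underside. (Other fixed equipment, up to 0.16 m high: charger, tool box and tyres along the far side beyond x = 0.71 m, more beyond 0.48 m to either side of the robot's midline.)
- pack0: Bystander: blue hard-cased battery pack, 50 (x) x 22.5 (y) x 94 mm high, loose and upright in the rack; top 106 mm above the table. Origin: centre of underside.
- pack1: Bystander: the second pack, like pack0.
There are look-alikes about, which are no part of the job. Leave any blue or turquoise look-alike of the cap alone.

How it is judged:
By the outcome, as a careful person would: the job done as asked, in the order asked, and still so for the second after the job is handed in, with the robot touching nothing.
It also fails if it takes over 70 s, if anything falls off the work surface, if the arm or the gripper's body presses on something with over 40 N, if the wrist force passes 120 N, or if a joint passes its speed limit or range.

### The arm

A 6-joint arm with a two-finger parallel gripper is mounted at the origin on the work surface. World frame = base frame: x ahead of the robot, y to its left, z up, the work surface at z = 0. Lengths are in m, angles in rad, forces in N, time in s.
With the tool pointing down it reaches from about 0.35 to 0.775 m from the base axis. Payload 5.5 kg.
Tool frame: the origin (TCP) lies midway between the tips of the shut fingers; the grasp point (between the pads) lies 19 mm behind it; z points along the fingers, x is the direction in which the jaws open and shut, and the axes are right-handed (so a half turn about z gives the same grasp; the last joint's range is limited). The gripper opens to 85 mm and grips with 20 to 120 N. Pads are 22 mm wide; open, the fingers measure 114 mm over their backs; the gripper's body (76 mm by 85 mm) begins 54 mm behind the grasp point. The pads swing forward as they close: fully open they stand 13 mm farther back than shut.
Start: joints at [1.123, 0.313, 0.046, 1.304, 0, 1.431], TCP at [0.174, 0.548, 0.231] pointing down, gripper open.
Joint ranges: [-2.76, 2.76], [-0.86, 1.69], [-1.03, 1.26], [-2.2, 2.34], [-1.47, 1.5], [-3.14, 3.14]. Speed limits (rad/s): [2.57, 2.57, 3.14, 3.14, 3.14, 3.14].

### API

Orientations are given as a unit quaternion [w, x, y, z].
In Python, from workcell import env gives the robot as it stands.
- The arm moves only by the tool servo_tool, never from a script. Its argument "targets" is a list of rows, each an object with "xyz": the shift along the tool's x, y, z in m, a list of three; "twist": the turn, a rotation vector about the tool's x, y, z in rad, a list of three; "jaw": the opening, from 0 (shut) to 1 (fully open). A call has 1 to 12 rows; each row is the pose to reach, as a shift and turn from the pose commanded when the call began, along the tool's axes at that moment; what a row does not reach only later rows make up. A row lasts 1/12 s, in which the tool goes at most 41.7 mm and 7.16 degrees, less where a joint would pass 70% of its speed; a pose out of reach is approached as far as the arm can. A call with a gripper value outside its range is refused whole. The fingers move at their own pace and stop on an object; "squeeze" is the grip in N (left out, the last holds). Time passes only in rows, so rows that repeat a pose let the fingers close. It gives the time, the measured TCP pose, the force and the opening at its end, in the units of the state.
- env.get_state(): the state, without advancing time (a new reading comes with each control period).
- env.read_camera(name): name is "scene" or "side" or "wrist"; returns a dict with "color" (400x640x3 uint8, red, green, blue), "depth" (400x640 float32, m along the optical axis (not along the pixel's ray), 0 where there is no reading), "fx", "fy", "cx", "cy" (pixels), "eye" and "attitude" of the camera in the world. Camera axes: x right, y down, z forward; pixel columns grow to the right and rows downward; lengths in m; the calibration is good to about 2 mm. A picture is of the moment at which its call begins.
- env.hand_in(): hands the job in, once; it reports no verdict.
The state is a dict: "clock": time; "joint_pos": joint angles; "qvel": joint speeds; "tau": joint torques, N m; "tcp_pos": TCP position; "orientation": TCP orientation; "wrist_force": force on the tool from outside, world axes, zero at the start; "ft_torque": the same for the moment, N m; "finger_gap": finger opening in m.
Only numpy, scipy, OpenCV 4.12 (cv2) and the standard library are available. Lean on these libraries where they do the work, as an engineer would, in place of code of your own. Each camera call takes 0.05 s, during which the arm holds its last target. There are 200 camera calls.

## Working session

There is one attempt and no reset: what is moved stays moved. The work goes in short steps, Python scripts to look and compute and a tool call to move; the robot and the scene stay as the last step left them, time stands still between calls to the robot, and variables do not carry over. Pictures are saved under pics/ and viewed, about 8 in all and at most 12, crops included, and the job is handed in when it is done.

Besides the shell and the picture viewer there is one more tool, called as name(argument=value, ...) on one line, values as JSON. servo_tool: Moves the arm, as the interface text tells. Its arguments: {"type":"object","properties":{"targets":{"type":"array","items":{"type":"object","properties":{"xyz":{"type":"array","items":{"type":"number"}},"twist":{"type":"array","items":{"type":"number"}},"jaw":{"type":"number"}}}},"squeeze":{"type":"number"}},"required":["targets"]}

```bash
ls; mkdir -p pics; cat > h.py <<'E'
import numpy as np,cv2
from workcell import env
from scipy.spatial.transform import Rotation as R
def rot(q): return R.from_quat([q[1],q[2],q[3],q[0]]).as_matrix()
def att(c):
    a=np.array(c["attitude"]); return a if a.shape==(3,3) else rot(a)
def pt(c,u,v,d): # pixel+depth -> world
    return np.array(c["eye"])+att(c)@(np.array([(u-c["cx"])/c["fx"],(v-c["cy"])/c["fy"],1])*d)
def onz(c,u,v,z):
    r=att(c)@np.array([(u-c["cx"])/c["fx"],(v-c["cy"])/c["fy"],1]); e=np.array(c["eye"])
    return e+r*(z-e[2])/r[2]
def cloud(c):
    v,u=np.mgrid[0:400,0:640]; d=c["depth"]
    P=np.stack([(u-c["cx"])/c["fx"]*d,(v-c["cy"])/c["fy"]*d,d],-1)@att(c).T+np.array(c["eye"])
    P[d==0]=np.nan; return P
def save(c,n): cv2.imwrite("pics/"+n+".png",c["color"][...,::-1])
E
python3 - <<'E'
from h import *
for n in("scene","side","wrist"):
    c=env.read_camera(n); save(c,n+"0"); np.save("pics/"+n+"0.npy",c,allow_pickle=True)
    print(n,c["eye"],c["attitude"],c["fx"],c["cx"],c["cy"])
print(env.get_state())
E
```

```text
pics
scene [ 1.11253068 -0.00990577  1.08505957] [-0.18893261  0.71034121  0.65284978 -0.18304918] 455.9080783064083 317.71900176696886 197.4765362238557
side [ 0.23954983 -0.57672371  0.80582442] [-0.35943388  0.90825464 -0.19740618  0.08313602] 478.7119370880633 321.8013520480369 196.6073703622026
wrist [0.10967975 0.5680361  0.37344251] [0.11036809 0.79951237 0.58506994 0.0793222 ] 311.2810985268922 323.63747482472655 201.57347690963272
{'clock': 0.15, 'joint_pos': array([ 1.12338508e+00,  3.13841425e-01,  4.52769746e-02,  1.30360495e+00,
       -1.38667444e-05,  1.43120309e+00]), 'qvel': array([-0.00068331, -0.00118738,  0.00159603, -0.00098759, -0.00108004,
       -0.00070744]), 'tau': array([ 1.79481671e-03, -4.81064165e+01,  2.98816234e+01,  1.39331783e-02,
       -1.39655112e-04, -1.40797428e-05]), 'tcp_pos': array([0.17406257, 0.54763603, 0.23062117]), 'orientation': array([ 3.30361771e-04,  8.07149091e-01,  5.90347249e-01, -6.01866738e-04]), 'wrist_force': array([ 0.5482864 , -0.51255225, -0.84793612]), 'ft_torque': array([ 0.05208162, -0.08645921, -0.01758652]), 'finger_gap': 0.0851158803455619}
```

View pics/scene0.png

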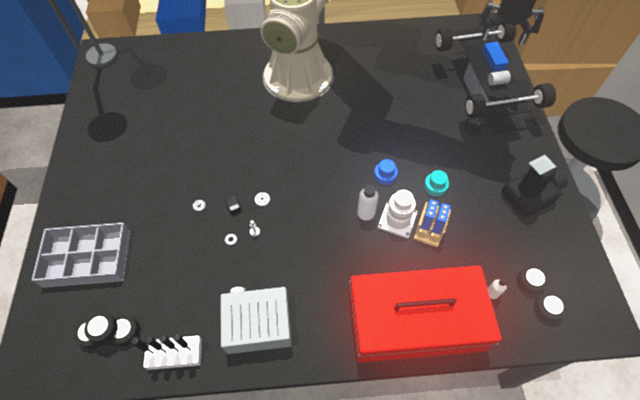

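View pics/side0.png

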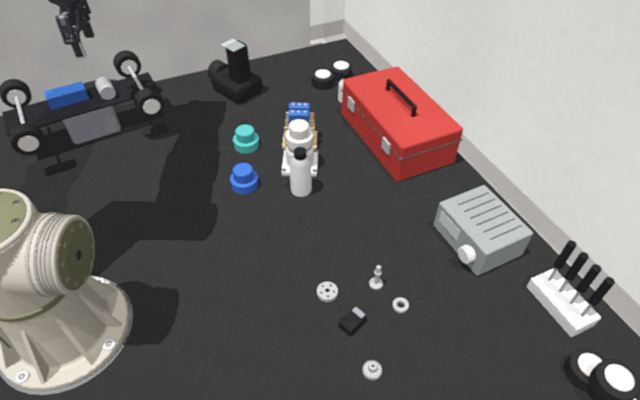

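The scene view shows the white cap and tub at about (401,205), with the can at (368,203) and the rack at (435,222). The small parts are (199,205), (231,239), (262,199), the box (232,204) and the post (254,229). The side view shows the same parts at (372,369), (400,304) and (327,291). Next I measure these and view one enlarged crop of the candidates.

```bash
python3 - <<'E'
from h import *
S={n:np.load(f"pics/{n}0.npy",allow_pickle=True).item() for n in("scene","side")}
def seg(n,lo,hi,zlo,zhi,bright=110):
    c=S[n];P=cloud(c);g=c["color"].astype(int)
    m=(P[...,2]>zlo)&(P[...,2]<zhi)&(P[...,0]>lo[0])&(P[...,0]<hi[0])&(P[...,1]>lo[1])&(P[...,1]<hi[1])&(g.min(-1)>bright)
    return P[m],m
def at(n,u,v): c=S[n]; return pt(c,u,v,c["depth"][v,u]).round(4)
print("cap",at("scene",402,196),at("side",299,130))
for nm,a,b in(("gear?",(199,205),(372,369)),("bear?",(231,239),(400,304)),("fly?",(262,199),(327,291)),("post",(254,222),(377,268)),("rcv",(232,204),(352,320)),("can",(370,190),(300,155)),("rack",(435,215),(299,107)),("blue",(387,164),(242,172)),("turq",(438,176),(246,131))):
    print(nm,at("scene",*a),at("side",*b))
for n,p in(("scene",(402,196)),("side",(299,130))):
    x=at(n,*p)
    for zlo,zhi in((.115,.135),(.09,.10)):
        Q,m=seg(n,x[:2]-.05,x[:2]+.05,zlo,zhi,150)
        if len(Q): print(n,zlo,len(Q),Q.min(0).round(4),Q.max(0).round(4),np.median(Q,0).round(4))
for n,p in(("scene",(199,205)),("side",(372,369))):
    x=at(n,*p)
    for zlo in(.004,.015):
        Q,m=seg(n,x[:2]-.025,x[:2]+.025,zlo,.04,60)
        if len(Q): print("gear",n,zlo,len(Q),Q.min(0).round(4),Q.max(0).round(4),np.median(Q,0).round(4))
a=cv2.resize(S["scene"]["color"][180:255,180:280],(400,300),interpolation=2)
b=cv2.resize(S["side"]["color"][275:385,305:445][:105],(400,300),interpolation=2)
d=cv2.resize(S["scene"]["color"][150:250,340:473],(400,300),interpolation=2)
e=cv2.resize(S["side"]["color"][100:205,220:360],(400,300),interpolation=2)
cv2.imwrite("pics/crop1.png",np.vstack([np.hstack([a,b]),np.hstack([d,e])])[...,::-1])
E
```

```text
cap [0.5611 0.2286 0.1235] [0.5542 0.2145 0.1221]
gear? [ 0.4779 -0.2958  0.0143] [ 0.4652 -0.3055  0.0227]
bear? [ 0.5814 -0.2098  0.002 ] [ 0.5819 -0.2082  0.0008]
fly? [ 0.4713 -0.1256  0.0096] [ 0.4647 -0.1292  0.0091]
post [ 0.5354 -0.1493  0.    ] [ 0.5575 -0.1509  0.0593]
rcv [ 0.4861 -0.2055  0.0201] [ 0.4767 -0.2098  0.0211]
can [0.5352 0.1537 0.1204] [0.5247 0.1392 0.1189]
rack [0.5933 0.3143 0.0713] [0.5964 0.3158 0.1053]
blue [0.4164 0.2229 0.0533] [0.4105 0.2123 0.0494]
turq [0.4645 0.3547 0.0485] [0.4656 0.3476 0.0504]
scene 0.115 245 [0.5417 0.2089 0.1152] [0.587  0.2533 0.1264] [0.566  0.2311 0.1219]
scene 0.09 176 [0.5342 0.2014 0.0905] [0.5963 0.2628 0.0998] [0.5809 0.2226 0.0954]
side 0.115 230 [0.5371 0.2082 0.1151] [0.5816 0.2511 0.1269] [0.5573 0.2265 0.1224]
side 0.09 197 [0.5087 0.1654 0.0901] [0.5911 0.2599 0.1   ] [0.5483 0.212  0.0963]
gear scene 0.004 93 [ 0.4533 -0.3146  0.0041] [ 0.5018 -0.2761  0.0228] [ 0.4751 -0.2974  0.0076]
gear scene 0.015 19 [ 0.4674 -0.3053  0.0154] [ 0.4794 -0.2925  0.0228] [ 0.474  -0.2994  0.0201]
gear side 0.004 260 [ 0.4453 -0.3175  0.0041] [ 0.4896 -0.284   0.0248] [ 0.4663 -0.3025  0.0083]
gear side 0.015 63 [ 0.4617 -0.3069  0.0154] [ 0.4755 -0.2938  0.0248] [ 0.4683 -0.3006  0.021 ]
```

View pics/crop1.png

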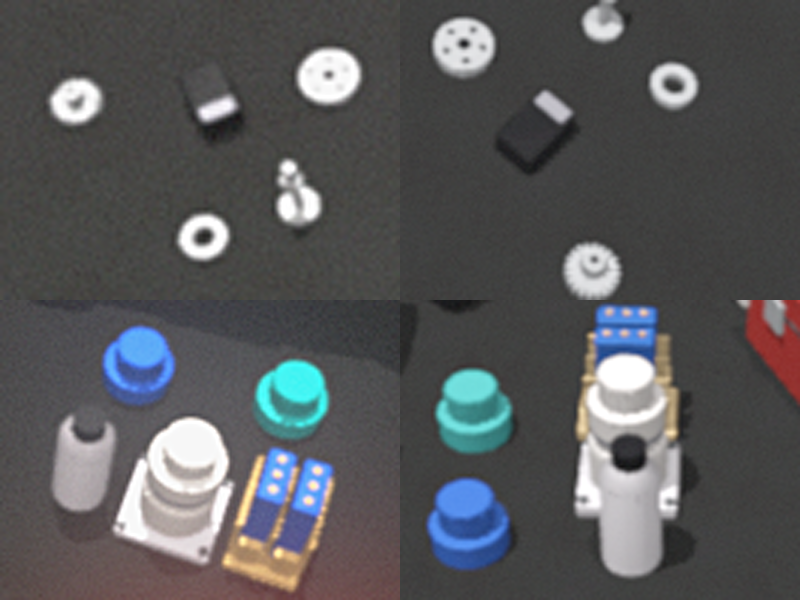

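Three parts could be the gear, by scene pixel: (199,205), (231,239) and (262,199). Only (199,205), which is (372,369) in the side view, has teeth and a raised hub, and both views put its hub top near z 0.022, so that is the gear. (231,239) is a plain ring and (262,199) is a flat disc without a hub.

The white cap's crown is at about (0.561, 0.230) with its top at 0.123, which matches a closed cap. The tub's yaw is about -22°, from the line can–tub–rack.

I move above the tub with the jaws along its x axis.

servo_tool(targets=[{"xyz": [-0.186, 0.465, -0.03], "twist": [0, 0, 1.648], "jaw": 1}, {"xyz": [-0.186, 0.465, -0.03], "twist": [0, 0, 1.648], "jaw": 1}, {"xyz": [-0.186, 0.465, -0.03], "twist": [0, 0, 1.648], "jaw": 1}, {"xyz": [-0.186, 0.465, -0.03], "twist": [0, 0, 1.648], "jaw": 1}, {"xyz": [-0.186, 0.465, -0.03], "twist": [0, 0, 1.648], "jaw": 1}, {"xyz": [-0.186, 0.465, -0.03], "twist": [0, 0, 1.648], "jaw": 1}, {"xyz": [-0.186, 0.465, -0.03], "twist": [0, 0, 1.648], "jaw": 1}, {"xyz": [-0.186, 0.465, -0.03], "twist": [0, 0, 1.648], "jaw": 1}, {"xyz": [-0.186, 0.465, -0.03], "twist": [0, 0, 1.648], "jaw": 1}, {"xyz": [-0.186, 0.465, -0.03], "twist": [0, 0, 1.648], "jaw": 1}, {"xyz": [-0.186, 0.465, -0.03], "twist": [0, 0, 1.648], "jaw": 1}, {"xyz": [-0.186, 0.465, -0.03], "twist": [0, 0, 1.648], "jaw": 1}])

```text
clock: 1.15
tcp_pos: [0.5609, 0.2293, 0.2611]
orientation: [-0.0, 0.993, -0.121, -0.0]
wrist_force: [1.0, 1.0, 0.0]
finger_gap: 0.0857
```

```bash
cat >> h.py <<'E'
def go(x,y,z,psi):  # shift/twist in tool axes for target TCP + tool-x yaw (deg)
    s=env.get_state(); M=rot(s["orientation"]); d=M.T@(np.array([x,y,z])-s["tcp_pos"])
    p=np.degrees(np.arctan2(M[1,0],M[0,0])); t=-np.radians((psi-p+180)%360-180)
    print("shift",d.round(4),"twistz",round(t,3),"psi",p.round(1),"tcp",s["tcp_pos"].round(4),"F",np.array(s["wrist_force"]).round(1),"gap",round(s["finger_gap"],4),"j6",s["joint_pos"][5].round(2),"t",round(s["clock"],2))
E
python3 - <<'E'
from h import *
c=env.read_camera("wrist"); save(c,"w1"); P=cloud(c); g=c["color"].astype(int)
white=(g.min(-1)>140)&(g.max(-1)-g.min(-1)<30)
near=np.hypot(P[...,0]-.561,P[...,1]-.23)<.05
for a,b in((.118,.130),(.092,.100)):
    m=white&near&(P[...,2]>a)&(P[...,2]<b); Q=P[m]
    if len(Q)<10: print(a,len(Q)); continue
    cs,_=cv2.findContours(m.astype(np.uint8),cv2.RETR_EXTERNAL,cv2.CHAIN_APPROX_NONE); k=max(cs,key=cv2.contourArea)
    z=np.median(Q[:,2]); (u,v),r=cv2.minEnclosingCircle(k)
    E=np.array([onz(c,*p[0],z)[:2] for p in k]);
    (e,f),rr=cv2.minEnclosingCircle(E.astype(np.float32)); print(a,len(Q),"z",z.round(4),"px",u,v,"fit",round(e,4),round(f,4),round(rr,4),"mean",Q.mean(0).round(4))
# yaw of obstacles
for nm,lo in(("packs",.100),):
    b=(g[...,2]>g[...,0]+40)&(P[...,2]>lo)&(P[...,2]<.112)
    if b.sum()>20:
        r=cv2.minAreaRect(P[b][:,:2].astype(np.float32)*1000); print(nm,r)
go(.561,.23,.26,-22)
E
```

```text
0.118 1778 z 0.1234 px 323.3171081542969 185.80738830566406 fit 0.5623 0.233 0.0229 mean [0.5621 0.2332 0.1232]
0.092 1073 z 0.0973 px 323.22833251953125 180.14376831054688 fit 0.5621 0.2325 0.0316 mean [0.5642 0.2413 0.0972]
packs ((595.6622314453125, 312.1278076171875), (51.273983001708984, 49.128597259521484), 64.18827819824219)
shift [-0.0073 -0.0041  0.0005] twistz 0.129 psi -14.6 tcp [0.567  0.2242 0.2605] F [ 5.6 -1.4  1. ] gap 0.0853 j6 2.07 t 1.2
```

View pics/w1.png

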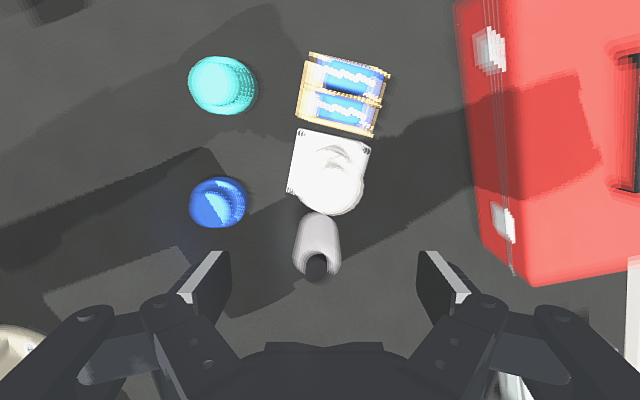

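The wrist view shows the white cap at (330,165), the packs behind it, the can at (316,245) and the free sides left and right. The arm was still settling, so I hold still and measure once more.

servo_tool(targets=[{"xyz": [0.002, 0.0, 0.02], "twist": [0, 0, 0.17], "jaw": 0.85}, {"xyz": [0.002, 0.0, 0.02], "twist": [0, 0, 0.17], "jaw": 0.85}, {"xyz": [0.002, 0.0, 0.02], "twist": [0, 0, 0.17], "jaw": 0.85}, {"xyz": [0.002, 0.0, 0.02], "twist": [0, 0, 0.17], "jaw": 0.85}, {"xyz": [0.002, 0.0, 0.02], "twist": [0, 0, 0.17], "jaw": 0.85}, {"xyz": [0.002, 0.0, 0.02], "twist": [0, 0, 0.17], "jaw": 0.85}, {"xyz": [0.002, 0.0, 0.02], "twist": [0, 0, 0.17], "jaw": 0.85}, {"xyz": [0.002, 0.0, 0.02], "twist": [0, 0, 0.17], "jaw": 0.85}])

```text
clock: 1.87
tcp_pos: [0.5616, 0.2309, 0.2417]
orientation: [-0.0, 0.979, -0.202, 0.0]
wrist_force: [0.3, 0.5, 0.1]
finger_gap: 0.0723
```

```bash
python3 - <<'E'
from h import *
go(.561,.23,.26,-24)
c=env.read_camera("wrist"); save(c,"w2"); P=cloud(c); g=c["color"].astype(int)
white=(g.min(-1)>140)&(g.max(-1)-g.min(-1)<30)
near=np.hypot(P[...,0]-.561,P[...,1]-.23)<.05
for a,b in((.118,.130),(.092,.100)):
    m=white&near&(P[...,2]>a)&(P[...,2]<b); Q=P[m]
    cs,_=cv2.findContours(m.astype(np.uint8),cv2.RETR_EXTERNAL,cv2.CHAIN_APPROX_NONE); k=max(cs,key=cv2.contourArea)
    z=np.median(Q[:,2]); E=np.array([onz(c,*p[0],z)[:2] for p in k])
    (e,f),rr=cv2.minEnclosingCircle(E.astype(np.float32)); print(a,len(Q),"z",z.round(4),"fit",round(e,4),round(f,4),round(rr,4)); 
    go(e,f,.12,-24)
E
```

```text
shift [-0.0002  0.001  -0.0183] twistz 0.013 psi -23.3 tcp [0.5616 0.2309 0.2417] F [0.3 0.5 0.1] gap 0.0723 j6 2.23 t 1.87
0.118 2011 z 0.1233 fit 0.5623 0.233 0.0228
shift [-0.0003 -0.0023  0.1216] twistz 0.013 psi -23.3 tcp [0.5616 0.2308 0.2416] F [ 0.2 -0.7 -0.2] gap 0.0729 j6 2.23 t 1.92
0.092 1183 z 0.0973 fit 0.5622 0.2327 0.0315
shift [-0.0002 -0.0019  0.1216] twistz 0.013 psi -23.3 tcp [0.5616 0.2308 0.2416] F [ 0.2 -0.7 -0.2] gap 0.0729 j6 2.23 t 1.92
```

The crown is centred at (0.5622, 0.233) with its top at 0.1233 and its ledge at 0.0973, as expected. I descend, watching the force, and then close.

servo_tool(targets=[{"xyz": [0, -0.0015, 0.035], "twist": [0, 0, 0], "jaw": 0.85}, {"xyz": [0, -0.0015, 0.07], "twist": [0, 0, 0], "jaw": 0.85}, {"xyz": [0, -0.0015, 0.1], "twist": [0, 0, 0], "jaw": 0.85}, {"xyz": [0, -0.0015, 0.125], "twist": [0, 0, 0], "jaw": 0.85}, {"xyz": [0, -0.0015, 0.138], "twist": [0, 0, 0], "jaw": 0.85}, {"xyz": [0, -0.0015, 0.145], "twist": [0, 0, 0], "jaw": 0.85}, {"xyz": [0, -0.0015, 0.145], "twist": [0, 0, 0], "jaw": 0.85}, {"xyz": [0, -0.0015, 0.145], "twist": [0, 0, 0], "jaw": 0.85}, {"xyz": [0, -0.0015, 0.145], "twist": [0, 0, 0], "jaw": 0.85}])

```text
clock: 2.67
tcp_pos: [0.5633, 0.2322, 0.0978]
orientation: [-0.001, 0.979, -0.202, 0.001]
wrist_force: [0.5, 0.8, 0.0]
finger_gap: 0.0726
```

servo_tool(targets=[{"xyz": [0, 0, 0], "twist": [0, 0, 0], "jaw": 0.3}, {"xyz": [0, 0, 0], "twist": [0, 0, 0], "jaw": 0.3}, {"xyz": [0, 0, 0], "twist": [0, 0, 0], "jaw": 0.3}, {"xyz": [0, 0, 0], "twist": [0, 0, 0], "jaw": 0.3}, {"xyz": [0, 0, 0], "twist": [0, 0, 0], "jaw": 0.3}, {"xyz": [0, 0, 0], "twist": [0, 0, 0], "jaw": 0.3}, {"xyz": [0, 0, 0], "twist": [0, 0, 0], "jaw": 0.3}, {"xyz": [0, 0, 0], "twist": [0, 0, 0], "jaw": 0.3}], squeeze=70)

```text
clock: 3.33
tcp_pos: [0.5625, 0.2324, 0.0978]
orientation: [-0.001, 0.979, -0.202, 0.001]
wrist_force: [-2.1, 1.5, 6.4]
finger_gap: 0.042
```

servo_tool(targets=[{"xyz": [0, 0, 0.002], "twist": [0, 0, 0], "jaw": 0.3}, {"xyz": [0, 0, 0.004], "twist": [0, 0, 0], "jaw": 0.3}, {"xyz": [0, 0, 0.006], "twist": [0, 0, 0], "jaw": 0.3}, {"xyz": [0, 0, 0.007], "twist": [0, 0, 0], "jaw": 0.3}, {"xyz": [0, 0, 0.007], "twist": [0, 0, 0], "jaw": 0.3}, {"xyz": [0, 0, 0.007], "twist": [0, 0, 0], "jaw": 0.3}], squeeze=80)

```text
clock: 3.83
tcp_pos: [0.5625, 0.2324, 0.0919]
orientation: [-0.001, 0.979, -0.202, 0.001]
wrist_force: [-4.5, -0.8, 12.5]
finger_gap: 0.042
```

servo_tool(targets=[{"xyz": [0, 0, 0.002], "twist": [0, 0, 0], "jaw": 0.3}, {"xyz": [0, 0, 0.002], "twist": [0, 0, 0], "jaw": 0.3}, {"xyz": [0, 0, 0.0025], "twist": [0, 0, 0], "jaw": 0.3}, {"xyz": [0, 0, 0.0025], "twist": [0, 0, 0], "jaw": 0.3}])

```text
clock: 4.17
tcp_pos: [0.5625, 0.2324, 0.0909]
orientation: [-0.001, 0.979, -0.202, 0.001]
wrist_force: [-7.8, -1.1, 20.1]
finger_gap: 0.0421
```

It has bottomed at 20 N. Now I turn it anticlockwise by 65°.

servo_tool(targets=[{"xyz": [0, 0, -0.0003], "twist": [0, 0, -0.1], "jaw": 0.3}, {"xyz": [0, 0, -0.0003], "twist": [0, 0, -0.2], "jaw": 0.3}, {"xyz": [0, 0, -0.0003], "twist": [0, 0, -0.3], "jaw": 0.3}, {"xyz": [0, 0, -0.0003], "twist": [0, 0, -0.4], "jaw": 0.3}, {"xyz": [0, 0, -0.0003], "twist": [0, 0, -0.5], "jaw": 0.3}, {"xyz": [0, 0, -0.0003], "twist": [0, 0, -0.6], "jaw": 0.3}])

```text
clock: 4.67
tcp_pos: [0.5628, 0.2333, 0.0909]
orientation: [-0.002, 0.995, 0.099, 0.002]
wrist_force: [-7.0, 2.5, 18.1]
finger_gap: 0.0416
```

servo_tool(targets=[{"xyz": [0, 0, 0], "twist": [0, 0, -0.1], "jaw": 0.3}, {"xyz": [0, 0, 0], "twist": [0, 0, -0.2], "jaw": 0.3}, {"xyz": [0, 0, 0], "twist": [0, 0, -0.3], "jaw": 0.3}, {"xyz": [0, 0, 0], "twist": [0, 0, -0.4], "jaw": 0.3}, {"xyz": [0, 0, 0], "twist": [0, 0, -0.5], "jaw": 0.3}, {"xyz": [0, 0, 0], "twist": [0, 0, -0.55], "jaw": 0.3}, {"xyz": [0, 0, 0], "twist": [0, 0, -0.55], "jaw": 0.3}])

```text
clock: 5.25
tcp_pos: [0.5623, 0.2335, 0.0909]
orientation: [-0.001, 0.931, 0.365, 0.002]
wrist_force: [-8.2, 2.3, 18.5]
finger_gap: 0.0419
```

```bash
python3 - <<'E'
from h import *
s=env.get_state();print(s["wrist_force"],s["ft_torque"])
go(.562,.232,.12,43)
E
```

```text
[-8.19418201  2.31691729 18.52815577] [0.4929402  1.64210778 0.0662409 ]
shift [-0.0011  0.0009 -0.0291] twistz -0.004 psi 42.8 tcp [0.5623 0.2335 0.0909] F [-8.2  2.3 18.5] gap 0.0419 j6 1.09 t 5.25
```

servo_tool(targets=[{"xyz": [0, 0, -0.003], "twist": [0, 0, 0], "jaw": 0.3}, {"xyz": [0, 0, -0.006], "twist": [0, 0, 0], "jaw": 0.3}, {"xyz": [0, 0, -0.009], "twist": [0, 0, 0], "jaw": 0.3}, {"xyz": [0, 0, -0.012], "twist": [0, 0, 0], "jaw": 0.3}, {"xyz": [0, 0, -0.014], "twist": [0, 0, 0], "jaw": 0.3}, {"xyz": [0, 0, -0.014], "twist": [0, 0, 0], "jaw": 0.3}])

```text
clock: 5.75
tcp_pos: [0.5622, 0.2319, 0.1013]
orientation: [-0.0, 0.932, 0.363, 0.0]
wrist_force: [-1.6, 2.5, 3.0]
finger_gap: 0.0421
```

It rises without resistance, so it is unlocked. I lift it clear.

servo_tool(targets=[{"xyz": [0, 0, -0.01], "twist": [0, 0, 0], "jaw": 0.3}, {"xyz": [0, 0, -0.02], "twist": [0, 0, 0], "jaw": 0.3}, {"xyz": [0, 0, -0.035], "twist": [0, 0, 0], "jaw": 0.3}, {"xyz": [0, 0, -0.06], "twist": [0, 0, 0], "jaw": 0.3}, {"xyz": [0, 0, -0.09], "twist": [0, 0, 0], "jaw": 0.3}, {"xyz": [0, 0, -0.12], "twist": [0, 0, 0], "jaw": 0.3}, {"xyz": [0, 0, -0.12], "twist": [0, 0, 0], "jaw": 0.3}, {"xyz": [0, 0, -0.12], "twist": [0, 0, 0], "jaw": 0.3}, {"xyz": [0, 0, -0.12], "twist": [0, 0, 0], "jaw": 0.3}])

```text
clock: 6.5
tcp_pos: [0.5623, 0.2314, 0.2213]
orientation: [0.0, 0.932, 0.363, 0.0]
wrist_force: [-0.1, -0.0, -1.7]
finger_gap: 0.042
```

```bash
python3 - <<'E'
from h import *
go(.48,.03,.22,0)
go(.48,.03,.13,0)
for n in("scene","side"):
    c=env.read_camera(n); P=cloud(c); g=c["color"].astype(int); save(c,n+"1")
    w=(g.min(-1)>150)&(P[...,2]>.13)&(np.hypot(P[...,0]-.562,P[...,1]-.232)<.045)
    print(n,w.sum(),P[w].min(0).round(3),P[w].max(0).round(3))
    d=P[...,:2]-[.48,.03]; m=(np.hypot(d[...,0],d[...,1])<.08)&(P[...,2]>.008)
    print("obstacles at place",m.sum(), g[m][:3] if m.sum() else "")
a=cv2.resize(cv2.imread("pics/scene1.png")[130:260,320:480],(400,325)); b=cv2.resize(cv2.imread("pics/side1.png")[80:210,220:380],(400,325))
cv2.imwrite("pics/crop2.png",np.hstack([a,b]))
E
```

```text
shift [-0.1968  0.0927  0.0013] twistz 0.743 psi 42.5 tcp [0.5623 0.2314 0.2213] F [-0.1 -0.  -1.7] gap 0.042 j6 1.09 t 6.5
shift [-0.1968  0.0926  0.0913] twistz 0.743 psi 42.5 tcp [0.5623 0.2314 0.2213] F [-0.1 -0.  -1.7] gap 0.042 j6 1.09 t 6.5
scene 891 [0.543 0.194 0.195] [0.606 0.265 0.697]
obstacles at place 0 
side 478 [0.529 0.197 0.195] [0.591 0.256 0.401]
obstacles at place 0
```

View pics/crop2.png

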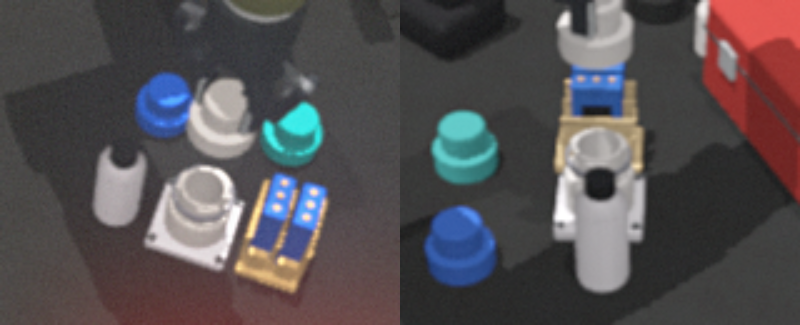

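The crops show the cap in the gripper and the tub open at (205,185) and (598,150). The can, rack and packs have not moved. I carry the cap to bare table at (0.48, 0.03); its underside is about 25 mm below the TCP.

servo_tool(targets=[{"xyz": [-0.03, 0.014, 0], "twist": [0, 0, 0], "jaw": 0.3}, {"xyz": [-0.06, 0.028, 0], "twist": [0, 0, 0], "jaw": 0.3}, {"xyz": [-0.095, 0.045, 0], "twist": [0, 0, 0], "jaw": 0.3}, {"xyz": [-0.13, 0.062, 0], "twist": [0, 0, 0], "jaw": 0.3}, {"xyz": [-0.165, 0.078, 0.01], "twist": [0, 0, 0], "jaw": 0.3}, {"xyz": [-0.19, 0.09, 0.03], "twist": [0, 0, 0], "jaw": 0.3}, {"xyz": [-0.197, 0.093, 0.06], "twist": [0, 0, 0], "jaw": 0.3}, {"xyz": [-0.197, 0.093, 0.095], "twist": [0, 0, 0], "jaw": 0.3}, {"xyz": [-0.197, 0.093, 0.13], "twist": [0, 0, 0], "jaw": 0.3}, {"xyz": [-0.197, 0.093, 0.16], "twist": [0, 0, 0], "jaw": 0.3}, {"xyz": [-0.197, 0.093, 0.18], "twist": [0, 0, 0], "jaw": 0.3}, {"xyz": [-0.197, 0.093, 0.18], "twist": [0, 0, 0], "jaw": 0.3}])

```text
clock: 7.6
tcp_pos: [0.475, 0.0304, 0.0359]
orientation: [-0.002, 0.932, 0.363, -0.005]
wrist_force: [-0.6, 0.3, -0.6]
finger_gap: 0.0418
```

servo_tool(targets=[{"xyz": [0, 0, 0.006], "twist": [0, 0, 0], "jaw": 0.3}, {"xyz": [0, 0, 0.01], "twist": [0, 0, 0], "jaw": 0.3}, {"xyz": [0, 0, 0.013], "twist": [0, 0, 0], "jaw": 0.3}, {"xyz": [0, 0, 0.015], "twist": [0, 0, 0], "jaw": 0.3}, {"xyz": [0, 0, 0.015], "twist": [0, 0, 0], "jaw": 0.3}])

```text
clock: 8.02
tcp_pos: [0.4806, 0.0301, 0.0265]
orientation: [0.0, 0.932, 0.363, 0.001]
wrist_force: [-0.4, -0.2, -0.4]
finger_gap: 0.0419
```

servo_tool(targets=[{"xyz": [0, 0, 0.001], "twist": [0, 0, 0], "jaw": 0.3}, {"xyz": [0, 0, 0.0015], "twist": [0, 0, 0], "jaw": 0.3}, {"xyz": [0, 0, 0.0015], "twist": [0, 0, 0], "jaw": 0.3}, {"xyz": [0, 0, 0.0015], "twist": [0, 0, 0], "jaw": 0.3}])

```text
clock: 8.35
tcp_pos: [0.4806, 0.0301, 0.025]
orientation: [0.0, 0.932, 0.363, 0.001]
wrist_force: [-0.9, 0.6, 2.0]
finger_gap: 0.0418
```

It is on the table at 2 N of contact, so I release and rise.

servo_tool(targets=[{"xyz": [0, 0, 0], "twist": [0, 0, 0], "jaw": 0.9}, {"xyz": [0, 0, 0], "twist": [0, 0, 0], "jaw": 0.9}, {"xyz": [0, 0, 0], "twist": [0, 0, 0], "jaw": 0.9}, {"xyz": [0, 0, 0], "twist": [0, 0, 0], "jaw": 0.9}, {"xyz": [0, 0, 0], "twist": [0, 0, 0], "jaw": 0.9}, {"xyz": [0, 0, -0.02], "twist": [0, 0, 0], "jaw": 0.9}, {"xyz": [0, 0, -0.05], "twist": [0, 0, 0], "jaw": 0.9}, {"xyz": [0, 0, -0.09], "twist": [0, 0, 0], "jaw": 0.9}, {"xyz": [0, 0, -0.13], "twist": [0, 0, 0], "jaw": 0.9}, {"xyz": [0, 0, -0.17], "twist": [0, 0, 0], "jaw": 0.9}, {"xyz": [0, 0, -0.17], "twist": [0, 0, 0], "jaw": 0.9}])

```text
clock: 9.27
tcp_pos: [0.4842, 0.0298, 0.2024]
orientation: [0.003, 0.932, 0.363, 0.006]
wrist_force: [0.8, -0.8, -0.2]
finger_gap: 0.0768
```

```bash
python3 - <<'E'
from h import *
go(.472,-.300,.17,40)
go(.472,-.300,.17,90)
E
```

```text
shift [-0.2324  0.2342  0.0327] twistz 0.045 psi 42.6 tcp [0.4842 0.0298 0.2024] F [ 0.8 -0.8 -0.2] gap 0.0768 j6 0.72 t 9.27
shift [-0.2324  0.2342  0.0327] twistz -0.828 psi 42.6 tcp [0.4842 0.0298 0.2024] F [ 0.8 -0.8 -0.2] gap 0.0768 j6 0.72 t 9.27
```

servo_tool(targets=[{"xyz": [-0.232, 0.234, 0], "twist": [0, 0, 1.162], "jaw": 0.6}, {"xyz": [-0.232, 0.234, 0], "twist": [0, 0, 1.162], "jaw": 0.6}, {"xyz": [-0.232, 0.234, 0], "twist": [0, 0, 1.162], "jaw": 0.6}, {"xyz": [-0.232, 0.234, 0], "twist": [0, 0, 1.162], "jaw": 0.6}, {"xyz": [-0.232, 0.234, 0], "twist": [0, 0, 1.162], "jaw": 0.6}, {"xyz": [-0.232, 0.234, 0], "twist": [0, 0, 1.162], "jaw": 0.6}, {"xyz": [-0.232, 0.234, 0], "twist": [0, 0, 1.162], "jaw": 0.6}, {"xyz": [-0.232, 0.234, 0], "twist": [0, 0, 1.162], "jaw": 0.6}, {"xyz": [-0.232, 0.234, 0.02], "twist": [0, 0, 1.162], "jaw": 0.6}, {"xyz": [-0.232, 0.234, 0.05], "twist": [0, 0, 1.162], "jaw": 0.6}, {"xyz": [-0.232, 0.234, 0.05], "twist": [0, 0, 1.162], "jaw": 0.6}, {"xyz": [-0.232, 0.234, 0.05], "twist": [0, 0, 1.162], "jaw": 0.6}])

```text
clock: 10.27
tcp_pos: [0.466, -0.2981, 0.1429]
orientation: [-0.001, 0.978, -0.207, -0.002]
wrist_force: [0.7, 0.3, 0.6]
finger_gap: 0.0512
```

servo_tool(targets=[{"xyz": [0, 0, 0], "twist": [0, 0, 0], "jaw": 0.6}, {"xyz": [0, 0, 0], "twist": [0, 0, 0], "jaw": 0.6}, {"xyz": [0, 0, 0], "twist": [0, 0, 0], "jaw": 0.6}, {"xyz": [0, 0, 0], "twist": [0, 0, 0], "jaw": 0.6}])

```text
clock: 10.6
tcp_pos: [0.4683, -0.2993, 0.1459]
orientation: [0.001, 0.978, -0.207, 0.001]
wrist_force: [0.7, 0.5, 1.0]
finger_gap: 0.0516
```

```bash
python3 - <<'E'
from h import *
c=env.read_camera("wrist"); save(c,"w3"); P=cloud(c)
near=np.hypot(P[...,0]-.472,P[...,1]+.30)<.035
for a,b in((.017,.030),(.004,.014)):
    m=near&(P[...,2]>a)&(P[...,2]<b); Q=P[m]
    if len(Q)<5: print(a,len(Q)); continue
    k=max(cv2.findContours(m.astype(np.uint8),cv2.RETR_EXTERNAL,cv2.CHAIN_APPROX_NONE)[0],key=cv2.contourArea)
    z=np.median(Q[:,2]); E=np.array([onz(c,*p[0],z)[:2] for p in k])
    (e,f),rr=cv2.minEnclosingCircle(E.astype(np.float32)); print(a,len(Q),"z",z.round(4),"fit",round(e,4),round(f,4),round(rr,4),"px",k.mean((0,1)))
    go(e,f,.0105,-24)
E
```

```text
0.017 195 z 0.0223 fit 0.4709 -0.2989 0.0073 px [325.07142857 192.57142857]
shift [ 0.0021 -0.0015  0.1352] twistz 0.001 psi -23.9 tcp [ 0.4682 -0.2992  0.1456] F [-0.9  0.3  0.7] gap 0.0514 j6 1.28 t 10.65
0.004 651 z 0.0083 fit 0.471 -0.2993 0.0166 px [324.58895706 189.03680982]
shift [ 0.0023 -0.0012  0.1352] twistz 0.001 psi -23.9 tcp [ 0.4682 -0.2992  0.1456] F [-0.9  0.3  0.7] gap 0.0514 j6 1.28 t 10.65
```

View pics/w3.png

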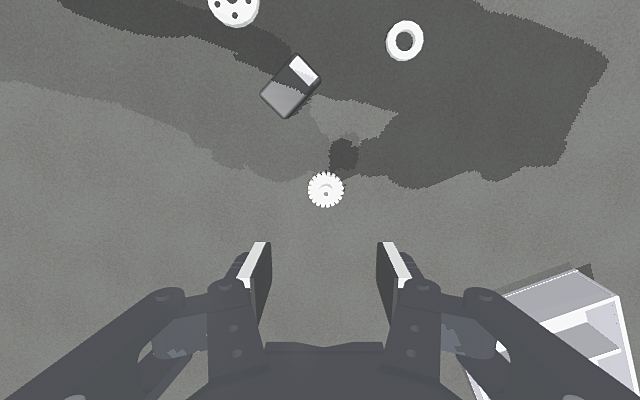

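The wrist view shows the toothed gear with its hub at (326,190); the hub top measures 0.0223 with a radius of 7.3 mm, and the disc's radius is 16.6 mm. I grip it by the hub.

servo_tool(targets=[{"xyz": [0.0022, -0.0013, 0.03], "twist": [0, 0, 0], "jaw": 0.5}, {"xyz": [0.0022, -0.0013, 0.06], "twist": [0, 0, 0], "jaw": 0.5}, {"xyz": [0.0022, -0.0013, 0.09], "twist": [0, 0, 0], "jaw": 0.5}, {"xyz": [0.0022, -0.0013, 0.115], "twist": [0, 0, 0], "jaw": 0.5}, {"xyz": [0.0022, -0.0013, 0.128], "twist": [0, 0, 0], "jaw": 0.5}, {"xyz": [0.0022, -0.0013, 0.134], "twist": [0, 0, 0], "jaw": 0.5}, {"xyz": [0.0022, -0.0013, 0.135], "twist": [0, 0, 0], "jaw": 0.5}, {"xyz": [0.0022, -0.0013, 0.135], "twist": [0, 0, 0], "jaw": 0.5}, {"xyz": [0.0022, -0.0013, 0.135], "twist": [0, 0, 0], "jaw": 0.5}])

```text
clock: 11.4
tcp_pos: [0.4711, -0.2996, 0.0108]
orientation: [0.001, 0.978, -0.208, 0.001]
wrist_force: [0.0, -0.1, -0.2]
finger_gap: 0.0424
```

servo_tool(targets=[{"xyz": [0, 0, 0], "twist": [0, 0, 0], "jaw": 0}, {"xyz": [0, 0, 0], "twist": [0, 0, 0], "jaw": 0}, {"xyz": [0, 0, 0], "twist": [0, 0, 0], "jaw": 0}, {"xyz": [0, 0, 0], "twist": [0, 0, 0], "jaw": 0}, {"xyz": [0, 0, 0], "twist": [0, 0, 0], "jaw": 0}, {"xyz": [0, 0, 0], "twist": [0, 0, 0], "jaw": 0}, {"xyz": [0, 0, 0], "twist": [0, 0, 0], "jaw": 0}, {"xyz": [0, 0, 0], "twist": [0, 0, 0], "jaw": 0}], squeeze=40)

```text
clock: 12.07
tcp_pos: [0.4708, -0.2995, 0.0107]
orientation: [0.0, 0.978, -0.208, 0.001]
wrist_force: [-0.5, 0.2, 6.2]
finger_gap: 0.0119
```

servo_tool(targets=[{"xyz": [0, 0, -0.02], "twist": [0, 0, 0], "jaw": 0}, {"xyz": [0, 0, -0.05], "twist": [0, 0, 0], "jaw": 0}, {"xyz": [0, 0, -0.09], "twist": [0, 0, 0], "jaw": 0}, {"xyz": [0, 0, -0.13], "twist": [0, 0, 0], "jaw": 0}, {"xyz": [0, 0, -0.17], "twist": [0, 0, 0], "jaw": 0}, {"xyz": [0, 0, -0.2], "twist": [0, 0, 0], "jaw": 0}, {"xyz": [0, 0, -0.2], "twist": [0, 0, 0], "jaw": 0}, {"xyz": [0, 0, -0.2], "twist": [0, 0, 0], "jaw": 0}])

```text
clock: 12.73
tcp_pos: [0.4711, -0.2998, 0.2118]
orientation: [0.001, 0.978, -0.208, 0.002]
wrist_force: [0.1, -0.5, -1.1]
finger_gap: 0.0117
```

servo_tool(targets=[{"xyz": [-0.008, -0.031, 0], "twist": [0, 0, 0], "jaw": 0}, {"xyz": [-0.018, -0.071, 0], "twist": [0, 0, 0], "jaw": 0}, {"xyz": [-0.028, -0.11, 0], "twist": [0, 0, 0], "jaw": 0}, {"xyz": [-0.038, -0.15, 0], "twist": [0, 0, 0], "jaw": 0}, {"xyz": [-0.048, -0.189, 0], "twist": [0, 0, 0], "jaw": 0}, {"xyz": [-0.058, -0.228, 0], "twist": [0, 0, 0], "jaw": 0}, {"xyz": [-0.068, -0.268, 0], "twist": [0, 0, 0], "jaw": 0}, {"xyz": [-0.078, -0.307, 0], "twist": [0, 0, 0], "jaw": 0}, {"xyz": [-0.088, -0.347, 0], "twist": [0, 0, 0], "jaw": 0}, {"xyz": [-0.098, -0.386, 0], "twist": [0, 0, 0], "jaw": 0}, {"xyz": [-0.108, -0.425, 0], "twist": [0, 0, 0], "jaw": 0}, {"xyz": [-0.118, -0.465, 0], "twist": [0, 0, 0], "jaw": 0}])

```text
clock: 13.73
tcp_pos: [0.5501, 0.1757, 0.2073]
orientation: [0.001, 0.978, -0.208, -0.002]
wrist_force: [0.7, -0.6, -0.1]
finger_gap: 0.012
```

servo_tool(targets=[{"xyz": [-0.01, -0.039, 0], "twist": [0, 0, 0], "jaw": 0}, {"xyz": [-0.015, -0.059, 0], "twist": [0, 0, 0], "jaw": 0}, {"xyz": [-0.015, -0.059, 0], "twist": [0, 0, 0], "jaw": 0}, {"xyz": [-0.015, -0.059, 0], "twist": [0, 0, 0], "jaw": 0}, {"xyz": [-0.015, -0.059, 0], "twist": [0, 0, 0], "jaw": 0}, {"xyz": [-0.015, -0.059, 0], "twist": [0, 0, 0], "jaw": 0}])

```text
clock: 14.23
tcp_pos: [0.5612, 0.2326, 0.2086]
orientation: [0.001, 0.978, -0.209, -0.001]
wrist_force: [-0.2, -0.7, -0.4]
finger_gap: 0.0118
```

```bash
python3 - <<'E'
from h import *
go(.562,.2328,.091,-24)
c=env.read_camera("wrist"); save(c,"w4"); P=cloud(c); g=c["color"].astype(int)
near=np.hypot(P[...,0]-.562,P[...,1]-.232)<.045
m=near&(P[...,2]>.081)&(P[...,2]<.091)&(g.min(-1)>90); Q=P[m]
E=Q[:,:2].astype(np.float32); print("rim",len(Q),cv2.minEnclosingCircle(E),np.median(Q[:,2]))
cv2.imwrite("pics/w4c.png",cv2.resize(c["color"][80:320,160:480],(640,480))[...,::-1])
E
```

```text
shift [ 0.0008 -0.0007  0.1176] twistz -0.001 psi -24.1 tcp [0.5612 0.2326 0.2086] F [-0.2 -0.7 -0.4] gap 0.0118 j6 2.25 t 14.23
rim 835 ((0.5620352029800415, 0.23243875801563263), 0.027219949290156364) 0.08538018509198059
```

View pics/w4c.png

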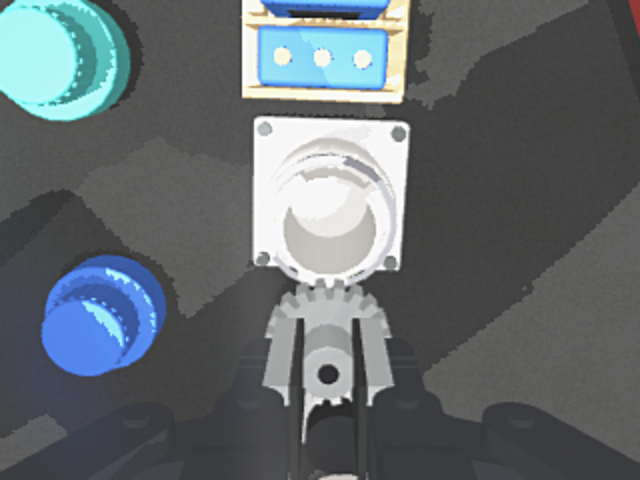

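```bash
python3 - <<'E'
from h import *
c=env.read_camera("wrist"); P=cloud(c); g=c["color"].astype(int)
near=np.hypot(P[...,0]-.562,P[...,1]-.232)<.04
for a,b in((.200,.212),(.213,.225)):
    m=near&(P[...,2]>a)&(P[...,2]<b)&(g.min(-1)>100); Q=P[m]
    if len(Q)<9: print(a,len(Q)); continue
    print(a,len(Q),Q.min(0).round(4),Q.max(0).round(4),cv2.minEnclosingCircle(Q[:,:2].astype(np.float32)),np.median(Q[:,2]))
    T=(Q-env.get_state()["tcp_pos"])@rot(env.get_state()["orientation"]); print("tool",T.min(0).round(4),T.max(0).round(4))
E
```

```text
0.2 1064 [0.5492 0.2161 0.2   ] [0.5783 0.2485 0.212 ] ((0.5622522830963135, 0.23236046731472015), 0.016565008088946342) 0.2063896193218086
tool [-0.0151 -0.0163 -0.0027] [0.0164 0.0161 0.0093]
0.213 877 [0.5522 0.2243 0.213 ] [0.5778 0.2472 0.225 ] ((0.5631223917007446, 0.2344672530889511), 0.014992710202932358) 0.2203257335794767
tool [-0.0118 -0.0113 -0.0157] [ 0.0141  0.0113 -0.0037]
```

The gear is centred over the mouth to within 0.5 mm: gear (0.5622, 0.2324), rim (0.5620, 0.2324, z 0.085). I lower the disc into the bore and release.

servo_tool(targets=[{"xyz": [0, 0, 0.03], "twist": [0, 0, 0], "jaw": 0}, {"xyz": [0, 0, 0.06], "twist": [0, 0, 0], "jaw": 0}, {"xyz": [0, 0, 0.085], "twist": [0, 0, 0], "jaw": 0}, {"xyz": [0, 0, 0.1], "twist": [0, 0, 0], "jaw": 0}, {"xyz": [0, 0, 0.11], "twist": [0, 0, 0], "jaw": 0}, {"xyz": [0, 0, 0.116], "twist": [0, 0, 0], "jaw": 0}, {"xyz": [0, 0, 0.118], "twist": [0, 0, 0], "jaw": 0}, {"xyz": [0, 0, 0.118], "twist": [0, 0, 0], "jaw": 0}, {"xyz": [0, 0, 0.118], "twist": [0, 0, 0], "jaw": 0}, {"xyz": [0, 0, 0.118], "twist": [0, 0, 0], "jaw": 0}])

```text
clock: 15.17
tcp_pos: [0.5627, 0.2342, 0.0928]
orientation: [-0.001, 0.978, -0.208, 0.001]
wrist_force: [-0.1, -0.6, -0.6]
finger_gap: 0.0121
```

servo_tool(targets=[{"xyz": [0, 0.0014, 0.001], "twist": [0, 0, 0], "jaw": 0}, {"xyz": [0, 0.0014, 0.002], "twist": [0, 0, 0], "jaw": 0}, {"xyz": [0, 0.0014, 0.002], "twist": [0, 0, 0], "jaw": 0}, {"xyz": [0, 0.0014, 0.002], "twist": [0, 0, 0], "jaw": 0}])

```text
clock: 15.5
tcp_pos: [0.5612, 0.2327, 0.0896]
orientation: [-0.0, 0.978, -0.208, 0.0]
wrist_force: [-0.1, -0.1, -0.6]
finger_gap: 0.012
```

servo_tool(targets=[{"xyz": [0, 0, 0], "twist": [0, 0, 0], "jaw": 0.4}, {"xyz": [0, 0, 0], "twist": [0, 0, 0], "jaw": 0.4}, {"xyz": [0, 0, 0], "twist": [0, 0, 0], "jaw": 0.4}, {"xyz": [0, 0, 0], "twist": [0, 0, 0], "jaw": 0.4}, {"xyz": [0, 0, 0], "twist": [0, 0, 0], "jaw": 0.4}, {"xyz": [0, 0, -0.02], "twist": [0, 0, 0], "jaw": 0.4}, {"xyz": [0, 0, -0.05], "twist": [0, 0, 0], "jaw": 0.4}, {"xyz": [0, 0, -0.09], "twist": [0, 0, 0], "jaw": 0.4}, {"xyz": [0, 0, -0.12], "twist": [0, 0, 0], "jaw": 0.4}, {"xyz": [0, 0, -0.12], "twist": [0, 0, 0], "jaw": 0.4}, {"xyz": [0, 0, -0.12], "twist": [0, 0, 0], "jaw": 0.4}])

```text
clock: 16.42
tcp_pos: [0.5627, 0.2331, 0.2122]
orientation: [-0.001, 0.978, -0.208, 0.002]
wrist_force: [-0.5, 0.6, -0.7]
finger_gap: 0.0341
```

servo_tool(targets=[{"xyz": [0, 0.03, -0.03], "twist": [0, 0, 0], "jaw": 0.4}, {"xyz": [0, 0.06, -0.03], "twist": [0, 0, 0], "jaw": 0.4}, {"xyz": [0, 0.06, -0.03], "twist": [0, 0, 0], "jaw": 0.4}, {"xyz": [0, 0.06, -0.03], "twist": [0, 0, 0], "jaw": 0.4}, {"xyz": [0, 0.06, -0.03], "twist": [0, 0, 0], "jaw": 0.4}])

```text
clock: 16.83
tcp_pos: [0.5363, 0.1778, 0.2382]
orientation: [0.0, 0.978, -0.208, -0.001]
wrist_force: [0.2, 0.6, 0.0]
finger_gap: 0.0341
```

```bash
python3 - <<'E'
from h import *
go(.562,.2328,.25,-24)
c=env.read_camera("wrist"); P=cloud(c)
m=(np.hypot(P[...,0]-.562,P[...,1]-.2325)<.018)&(P[...,2]<.08); print("in bore z pct",np.percentile(P[m][:,2],[2,10,50,90]).round(4))
a=cv2.resize(c["color"][100:300,160:480],(400,250)); 
s=env.read_camera("scene"); d=env.read_camera("side")
for n,q in(("scene",s),("side",d)):
    P=cloud(q); g=q["color"].astype(int); w=(g.min(-1)>130)&(np.hypot(P[...,0]-.48,P[...,1]-.03)<.06)&(P[...,2]>.004)
    print(n,"cap",P[w].min(0).round(3),P[w].max(0).round(3))
b=cv2.resize(s["color"][130:260,180:480],(577,250)); e=cv2.resize(d["color"][90:390,180:460],(373,400))
top=np.hstack([a,cv2.resize(s["color"][130:260,180:480],(400,250))])
bot=np.hstack([cv2.resize(d["color"][90:390,180:460],(400,340)),cv2.resize(s["color"][150:250,340:473],(400,340))])
cv2.imwrite("pics/fin.png",np.vstack([top,bot])[...,::-1])
E
```

```text
shift [ 0.001  -0.0607 -0.0118] twistz -0.001 psi -24.0 tcp [0.5363 0.1778 0.2382] F [0.2 0.6 0. ] gap 0.0341 j6 2.17 t 16.83
in bore z pct [0.0193 0.0199 0.0281 0.0422]
scene cap [ 0.46  -0.001  0.004] [0.515 0.06  0.055]
side cap [ 0.447 -0.003  0.004] [0.509 0.054 0.055]
```

View pics/fin.png

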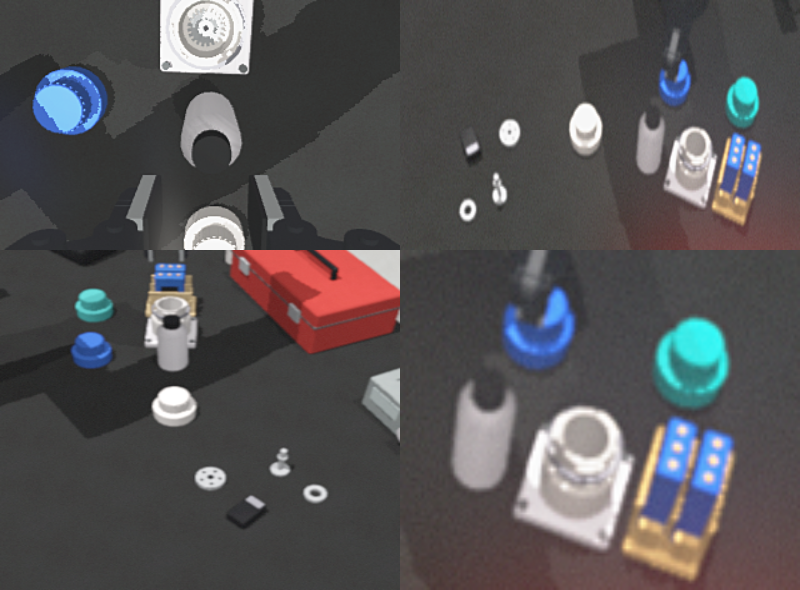

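The final picture shows the gear flat, hub up, in the open tub at (207,28) in the wrist crop. The bore readings give z 0.028 for the disc top (floor 20 mm + 8 mm) and 0.042 for the hub. The cap stands upright on bare table, its top near 0.05, and everything else is in place with the hand clear.

```bash
python3 -c "
from h import *
print(env.hand_in())"
```

```text
the job is handed in; nothing more can be done
None
```

The steel gear is in the white tub, and the tub is left open. I pressed the cap down to its stop at about 20 N and turned it 66° anticlockwise. I then lifted it off, stood it flat on bare table at (0.48, 0.03), and lowered the gear by its hub into the mouth before letting go. It took about 17 s on the robot's clock.

**Last checks:**
- **Gear:** it lies flat on the tub's floor, hub up. The disc top read 0.028 m and the hub 0.042 m, as expected.
- **Cap:** it stands upright on its skirt, with its top reading about 0.05–0.055 m.
- **Everything else:** by eye, the other parts and the blue and turquoise look-alikes are where they were; I did not re-measure their positions. The gripper is clear of everything.

**Disagreements:** the scene and side cameras differed by up to about 6 mm from each other and from the wrist camera. I used the wrist camera readings for the grasps. A sideways force of about 8 N showed while pressing the cap and went away once it was off. The gear dropped the last 6 cm or so, because the fingers do not fit inside the bore.

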